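Load a feed roller up its ramp and lock it

ROBOT

A 6-joint arm with a two-finger parallel gripper is mounted at the origin on the work surface. World frame = base frame: x ahead of the robot, y to its left, z up, the work surface at z = 0. Lengths are in m, angles in rad, forces in N, time in s.
With the tool pointing down it reaches from about 0.4 to 0.925 m from the base axis. Payload 12.5 kg.
Tool frame: the origin (TCP) lies at the very end of the fingers, on their centre line; the grasp point (between the pads) lies 19 mm behind it; z points along the fingers, x is the direction in which the jaws open and shut, and the axes are right-handed (so a half turn about z gives the same grasp; the last joint's range is limited). The gripper opens to 95 mm and grips with 3 to 60 N. Pads are 20 mm wide; open, the fingers measure 119 mm over their backs; the gripper's body (75 mm by 180 mm) begins 59 mm behind the grasp point.
Start: joints at [-1.334, 0.491, 1.559, -0, 1.092, -0.106], TCP at [0.21, -0.589, 0.215] pointing down, gripper open.
Joint ranges: [-3.1, 3.1], [-0.84, 2.19], [0.05, 2.79], [-1.13, 4.28], [0.06, 2.93], [-2.69, 2.69]. Speed limits (rad/s): [2.22, 2.22, 2.79, 3.14, 3.14, 3.14].

INTERFACE

Orientations are given as a rotation vector (axis times angle).
In Python, from cell import env gives the robot as it stands.
- The arm moves only by the tool apply_moves, never from a script. Its argument "deltas" is a list that holds one entry, the list of rows, each a list of 4 numbers: the shift along the tool's x, y, z in mm, then the turn about the tool's z in degrees. A call has exactly 5 rows; each row is the pose to reach, as a shift and turn from the pose commanded when the call began, along the tool's axes at that moment; what a row does not reach only later rows make up. A row lasts 1/12 s, in which the tool goes at most 41.7 mm and 7.16 degrees, less where a joint would pass 70% of its speed; a pose out of reach is approached as far as the arm can. A call with a gripper value outside its range is refused whole. "grip" is the opening, from 0 (shut) to 1 (fully open), set as the call begins (left out, the last holds). The fingers move at their own pace and stop on an object; "grip_force" is the grip in N (left out, the last holds). Time passes only in rows, so rows that repeat a pose let the fingers close, or fill a call up. It gives the time, the measured TCP pose, the force and the opening at its end, in the units of the state.
- env.get_obs(): the state, without advancing time (a new reading comes with each control period).
- env.get_image(name): name is "side" or "top"; returns a dict with "color" (400x640x3 uint8, red, green, blue), "z_map" (400x640 float32, m along the optical axis (not along the pixel's ray), 0 where there is no reading), "fovy" (degrees; the focal length in pixels is half the picture's height over the tangent of half this angle, whatever the lens; pixels are square), "cx", "cy" (the principal point, pixels), "extrinsics" (4x4, takes a point from camera to world coordinates). Camera axes: x right, y up, looking along -z (the intrinsics and any distortion apply to the point x, -y, -z); pixel columns grow to the right and rows downward; lengths in m; the calibration is good to about 2 mm. A picture is of the moment at which its call begins.
- env.hand_in(): hands the job in, once; it reports no verdict.
Trained networks look in the newest picture that a camera, given by its name, has taken for a name from the list of things; names that differ only in an ending like _2 or _b are one class to them, and where a whole thing is asked for, a point or a joint stands for the part that bears it (a point fixed in the world has none). Each returns a list of dicts, best first, with "confidence" (0 to 1); they miss things now and then, are a little off and sometimes report something else, mostly with a low value. They report only what shows in the picture. A call takes as long as a camera call. They do not tell look-alikes from the thing itself.
- env.spot_in(camera, target): "bbox" ([left, top, right, bottom] in pixels, round what is visible of it).
- env.place_of(camera, target): "location" ([column, row] in pixels: a listed point, or the origin of a listed thing).
The state is a dict: "time_s": time; "joint_pos": joint angles; "joint_velocities": joint speeds; "effort": joint torques, N m; "tcp_pos": TCP position; "tcp_rot": TCP orientation; "force": force on the tool from outside, world axes, zero at the start; "wrist_torque": the same for the moment, N m; "finger_gap": opening from 0.0 (shut) to 1.0 (fully open).
Only numpy, scipy, OpenCV 4.12 (cv2) and the standard library are available. Lean on these libraries where they do the work, as an engineer would, in place of code of your own. Each camera call takes 0.05 s, during which the arm holds its last target.

TASK

With the fingertips only, slowly push the orange feed roller up the ramp and over the crest until it lies squarely against the two red stop posts; keep behind it the whole way so that it never rolls back or runs free, and neither lift nor carry it. Then push the yellow tab of the keeper fully in, towards the ramp, so that its steel bar locks the roller in, and back away without touching anything. Leave the other things on the bench where they are.

Things in the scene. Friction and masses are not known exactly. Their poses are not given: they have to be found in the camera images.
- ramp: Fixed ramp on a dark base plate 262 x 176 x 8 mm. Origin: on the bench under the plate's middle; x points uphill, y left seen looking uphill, z up. Bare aluminium running surface 136 mm wide, in this frame (mm): infeed falling from x -115, z 18 to the valley x -85, z 16; slope rising 8 degrees to the crest x 64, z 37; seat falling 5 degrees to two red stop posts.
- slope: The fixed rising surface, 150 mm long at 0.14 rad, with green side cheeks (8 mm thick) standing 24 mm above it and going on to the posts. Origin on the surface at the valley line, on the centre line; x up along the slope, y left, z square to the surface. A roller resting on it has its axis at z 20 mm.
- roller: Orange roller, slick-coated (friction about 0.3), 40 mm diameter, 100 mm long, a steel stub (14 mm diameter, 12 mm long) on each end; 0.28 to 0.52 kg. Origin: middle of its axis, y along it (x, z turn as it rolls). Starts lying across the valley, within 7 mm of the centre line, axis 36 mm above the bench. On the slope it rolls back freely; past the crest it rolls on by itself to the posts and stays.
- seat (a point): Fixed point: middle of the roller's axis when it rests against both red stop posts (ramp x 85, y 0, z 55 mm). Posts: 34 mm wide, at ramp y -35 and +35, faces at x 105, tops at z 79.
- crest (a point): Fixed point on the running surface: the crest line on the centre line (ramp x 64, z 37 mm).
- infeed_end (a point): Fixed point: the low, open end of the running surface, on the centre line (ramp x -115, z 18 mm). Nothing stops a roller that rolls back past it. No cheeks beside the 30 mm long infeed.
- keeper_tab (a point): Middle of the top edge of the keeper's yellow tab: an upright plate 30 mm along the ramp's x, 10 mm thick along its y, 35 mm showing above the bar; top edge 101 mm above the bench. It stands on the outer end of a steel bar 80 x 10 x 11 mm along the ramp's y, on the left side at ramp x 55, bar middle at z 55. Tab at ramp y 151 with the keeper out, 103 with it in. Outside it the bench is clear.
- keeper (a joint): Travel of the keeper in m: 0 fully out (bar clear of the running surface), 0.048 fully in against its end stop (bar behind the seated roller). It grows as the tab is pushed towards the ramp's centre line (ramp -y). Starts at 0 to 0.006, needs about 3 N, stays where it is left.
- spare: Bystander: grey spare roller standing on end to the right of the ramp, 40 mm diameter, 124 mm high; origin under its middle.
- foil: Bystander: gold foil roll lying flat to the left of the ramp's low end, 68 mm diameter, 28 mm high; origin under its middle.
- die: Bystander: small steel and brass stamping die to the right of the ramp's high end, 50 x 40 x 22 mm; origin under its middle.
- jar: Bystander: amber jar with a white cap, 60 mm diameter, 85 mm high, well to the right; origin under its middle.
- tape: Bystander: white tape roll lying flat, well to the left, 90 mm diameter, 24 mm high; origin under its middle.
- giftbox: Bystander: blue gift box with a gold band, 104 x 84 x 46 mm, well to the right; origin under its middle.
Mind the look-alikes: they are no part of the job. What is meant by the roller is not blue, purple or turquoise, and is the smaller of those in its own colour.

How it is judged:
By the outcome, as a careful person would: the job done as asked, in the order asked, and still so for the second after the job is handed in, with the robot touching nothing.
It also fails if it takes over 45 s, if anything falls off the work surface, if the arm or the gripper's body presses on something with over 40 N, if the wrist force passes 120 N, or if a joint passes its speed limit or range.

## Working session

There is one attempt and no reset: what is moved stays moved. The work goes in short steps, Python scripts to look and compute and a tool call to move; the robot and the scene stay as the last step left them, time stands still between calls to the robot, and variables do not carry over. Pictures are saved under pics/ and viewed, and the job is handed in when it is done.

Besides the shell and the picture viewer there is one more tool, called as name(argument=value, ...), one argument or row to a line, values as JSON. apply_moves: Moves the arm, as the interface text tells. Its arguments: {"type":"object","properties":{"deltas":{"type":"array","items":{"type":"array","items":{"type":"array","items":{"type":"number"}}}},"grip":{"type":"number"},"grip_force":{"type":"number"}},"required":["deltas"]}

```bash
ls; mkdir -p pics; cat > h.py <<'E'
import numpy as np,cv2
from cell import env
def K(im):
    f=im["color"].shape[0]/2/np.tan(np.radians(im["fovy"])/2); return f,im["cx"],im["cy"]
def px2w(im,u,v,z=None):
    f,cx,cy=K(im)
    if z is None: z=float(np.median(im["z_map"][int(v)-1:int(v)+2,int(u)-1:int(u)+2]))
    p=np.array([(u-cx)/f*z,-(v-cy)/f*z,-z,1]); return (im["extrinsics"]@p)[:3]
def ray_z(im,u,v,h):
    o=im["extrinsics"][:3,3]; p=px2w(im,u,v,1.0); d=p-o; return o+d*(h-o[2])/d[2]
def w2px(im,P):
    f,cx,cy=K(im); q=np.linalg.inv(im["extrinsics"])@np.append(P,1); return cx+f*q[0]/-q[2], cy-f*q[1]/-q[2]
def save(im,n): cv2.imwrite("pics/"+n+".png",cv2.cvtColor(im["color"],cv2.COLOR_RGB2BGR))
E
python3 - <<'E'
from h import *
for c in ("top","side"):
    im=env.get_image(c); save(im,c+"0"); print(c,im["fovy"],im["cx"],im["cy"],[k for k in im]); print(np.round(im["extrinsics"],3))
    for t in ["ramp","slope","roller","seat","crest","infeed_end","keeper_tab","keeper","spare","foil","die"]:
        print(t,[(np.round(d["location"],1),round(d["confidence"],2)) for d in env.place_of(c,t)][:4],[(np.round(d["bbox"]),round(d["confidence"],2)) for d in env.spot_in(c,t)][:4] if t in("roller","keeper") else "")
print(env.get_obs())
E
```

```text
pics
top 45.07732493140515 315.55376002410515 211.5591023484249 ['color', 'z_map', 'fovy', 'cx', 'cy', 'extrinsics']
[[ 0.029  0.997 -0.07   0.408]
 [-1.     0.029 -0.004 -0.   ]
 [-0.002  0.07   0.998  1.475]
 [ 0.     0.     0.     1.   ]]
ramp [(array([331.4, 189.7]), 0.64)] 
slope [(array([322.8, 213.7]), 0.86), (array([386.2, 178. ]), 0.56), (array([331.9, 186.7]), 0.51)] 
roller [(array([322.4, 219.6]), 0.95), (array([176.5, 240.3]), 0.84), (array([343.8, 268.3]), 0.75), (array([428.8, 290.7]), 0.64)] [(array([226., 231., 275., 259.]), 0.96), (array([328., 259., 362., 288.]), 0.85), (array([163., 222., 185., 258.]), 0.69), (array([400., 273., 455., 305.]), 0.67)]
seat [(array([337.3, 156. ]), 0.8), (array([285.8, 146.5]), 0.5)] 
crest [(array([335.8, 166.7]), 0.77)] 
infeed_end [(array([318.5, 223.8]), 0.56)] 
keeper_tab [(array([289.4, 145.6]), 0.56), (array([450.6, 240.7]), 0.27)] Traceback (most recent call last):
  File "<stdin>", line 5, in <module>
ValueError: it knows: crest, die, foil, giftbox, infeed_end, jar, keeper_tab, ramp, roller, seat, slope, spare, tape
```

View pics/top0.png

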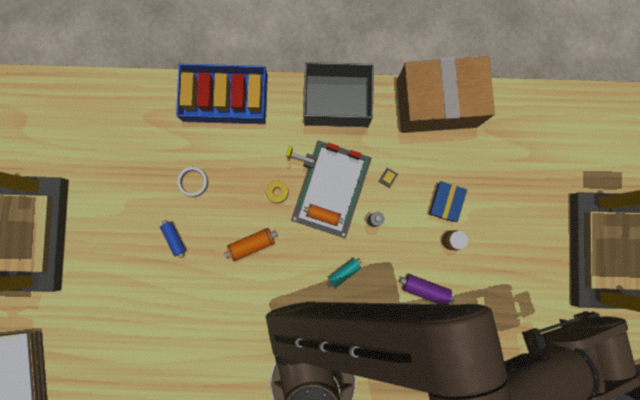

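```bash
python3 - <<'E'
from h import *
c="side"
im=env.get_image(c); save(im,c+"0"); print(c,im["fovy"],im["cx"],im["cy"]); print(np.round(im["extrinsics"],3))
for t in ["ramp","slope","roller","seat","crest","infeed_end","keeper_tab","spare","foil","die"]:
        print(t,[(np.round(d["location"],1),round(d["confidence"],2)) for d in env.place_of(c,t)][:4])
print(env.get_obs())
E
```

```text
side 51.52627645829601 315.5955546431786 203.02677769124054
[[-0.866  0.328 -0.378  0.137]
 [-0.5   -0.543  0.675  0.708]
 [ 0.016  0.773  0.634  0.746]
 [ 0.     0.     0.     1.   ]]
ramp [(array([306.3, 212.7]), 0.9)]
slope [(array([327.1, 223. ]), 0.87), (array([329.2, 219. ]), 0.3)]
roller [(array([326.4, 218.1]), 0.72), (array([398.2, 228.9]), 0.71), (array([444.9, 182.9]), 0.59), (array([249.9, 382.6]), 0.57)]
seat [(array([284.7, 185. ]), 0.61)]
crest [(array([289.9, 193.2]), 0.8), (array([324.7, 176.2]), 0.75)]
infeed_end [(array([334.7, 230.9]), 0.84)]
keeper_tab [(array([247. , 198.1]), 0.51)]
spare [(array([336. , 228.6]), 0.29), (array([246.3, 200. ]), 0.27)]
foil [(array([275.2, 253.5]), 0.76)]
die [(array([324.6, 178.2]), 0.52)]
{'time_s': 1.0, 'joint_pos': array([-1.33357521e+00,  4.90875835e-01,  1.55890493e+00,  3.91617562e-05,
        1.09173756e+00, -1.05619768e-01]), 'joint_velocities': array([-1.26058635e-03, -2.40948698e-04,  7.85740229e-06,  3.86762652e-04,
       -2.44631047e-03, -2.12486339e-03]), 'effort': array([-5.26610911e-04, -6.12480354e+01, -2.58429050e+01,  6.93686726e-02,
        4.45137208e-02,  2.62374033e-05]), 'tcp_pos': array([ 0.21012249, -0.58862575,  0.21467426]), 'tcp_rot': array([ 2.56778606e+00, -1.80995458e+00,  1.23785874e-04]), 'force': array([-0.82257616,  0.98021653,  0.27280458]), 'wrist_torque': array([ 0.04165431,  0.01647292, -0.03616506]), 'finger_gap': 0.9983405673155685}
```

```bash
python3 - <<'E'
import cv2,numpy as np
a=cv2.imread("pics/top0.png")[120:280,200:420]; b=cv2.imread("pics/side0.png")[130:290,210:430]
a=cv2.resize(a,None,fx=3.6,fy=3.6,interpolation=2);b=cv2.resize(b,None,fx=3.6,fy=3.6,interpolation=2)
cv2.imwrite("pics/cropt.png",a);cv2.imwrite("pics/crops.png",b)
E
```

```text
(no output)
```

View pics/cropt.png

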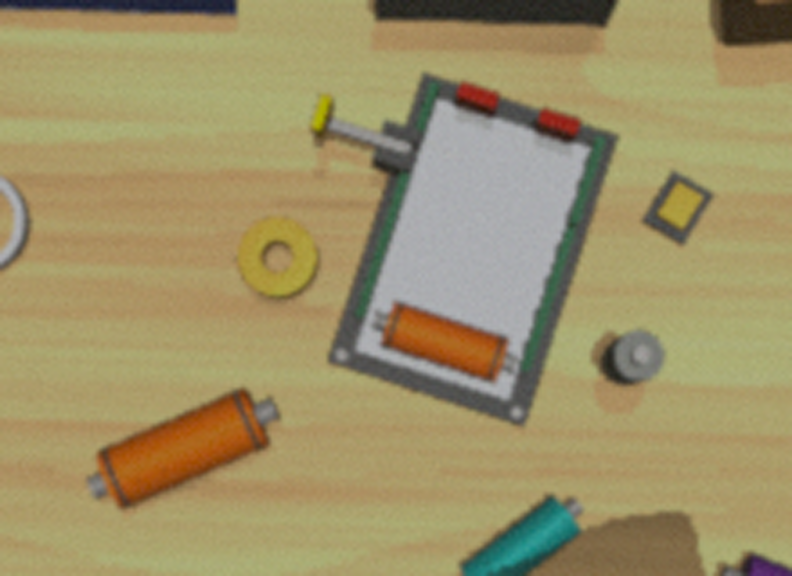

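View pics/crops.png

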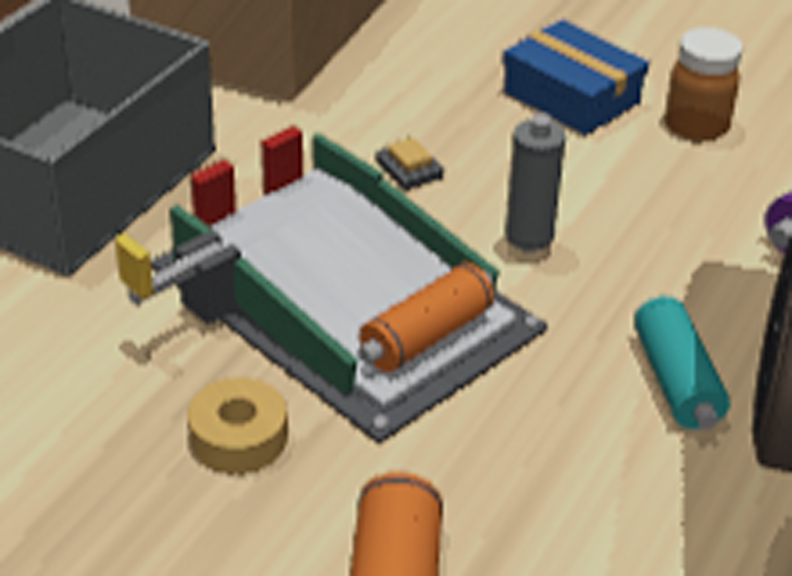

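View pics/side0.png

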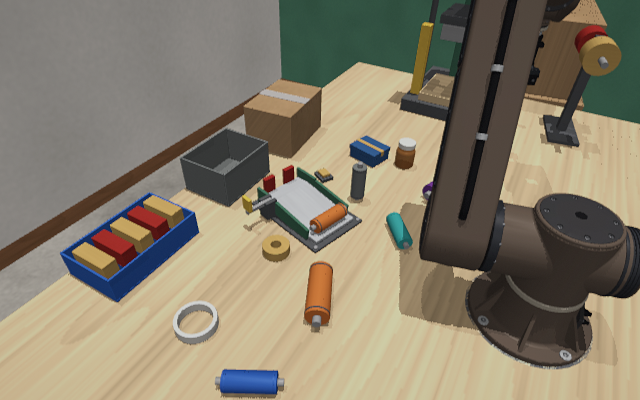

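```bash
cat > fit.py <<'E'
from h import *
from scipy.optimize import least_squares
T=env.get_image("top");S=env.get_image("side")
t=lambda u,v:(200+u/3.6,120+v/3.6); s=lambda u,v:(210+u/3.6,130+v/3.6)
obs=[(T,t(424,74),(131,88,8)),(T,t(617,136),(131,-88,8)),(T,t(523,425),(-131,-88,8)),(T,t(330,362),(-131,88,8)),
 (S,s(380,440),(-131,88,8)),(S,s(547,325),(-131,-88,8))]
def R(y): return np.array([[np.cos(y),-np.sin(y),0],[np.sin(y),np.cos(y),0],[0,0,1]])
def w(p,m): return R(p[2])@(np.array(m)/1000)+[p[0],p[1],0]
def res(p): return np.concatenate([np.subtract(w2px(i,w(p,m)),uv) for i,uv,m in obs])
# init
c=np.mean([ray_z(T,*o[1],.008) for o in obs[:4]],0); d=ray_z(T,*obs[0][1],.008)-ray_z(T,*obs[3][1],.008)
p=least_squares(res,[c[0],c[1],np.arctan2(d[1],d[0])],loss="soft_l1").x
print(p,np.degrees(p[2])); print(np.round(res(p).reshape(-1,2),1))
np.save("p.npy",p)
for n,im,q,h in [("tab",T,(289.4,151.4),.101),("rollerT",T,t(444,341),.056)]:
    P=ray_z(im,*q,h); print(n,P, (R(p[2]).T@(P-[p[0],p[1],0]))*1000)
for t_ in["roller","keeper_tab"]:
  for n,im,h in(("top",T,0.036 if t_=="roller" else .101),("side",S,.036 if t_=="roller" else .101)):
    for d in env.place_of(n,t_):
        P=ray_z(im,*d["location"],h); print(t_,n,d["confidence"],np.round(d["location"]),np.round(R(p[2]).T@(P-[p[0],p[1],0])*1000,1))
for n,im in(("t",T),("s",S)):
  a=im["color"].copy()
  L=lambda A,B:cv2.line(a,*[tuple(int(round(v)) for v in w2px(im,w(p,q))) for q in(A,B)],(255,0,255),1)
  a=cv2.resize(a,None,fx=4,fy=4,interpolation=2)
  L=lambda A,B:cv2.line(a,*[tuple(int(round(4*v+1.5)) for v in w2px(im,w(p,q))) for q in(A,B)],(255,0,255),1)
  c=[(131,88,8),(131,-88,8),(-131,-88,8),(-131,88,8)]
  for i in range(4): L(c[i],c[(i+1)%4])
  L((64,68,37),(64,-68,37)); L((-115,68,18),(-115,-68,18));L((-115,0,18),(-85,0,16));L((-85,0,16),(64,0,37))
  for y in(-35,35): L((105,y-17,79),(105,y+17,79))
  for y in (151,103): L((40,y,101),(70,y,101))
  v=w2px(im,w(p,(0,0,20))); x0,y0=int(4*v[0])-400,int(4*v[1])-300
  cv2.imwrite(f"pics/fit_{n}.png",cv2.cvtColor(a[y0:y0+600,x0:x0+800],cv2.COLOR_RGB2BGR))
E
python3 fit.py
```

```text
[ 0.58216537 -0.03863245 -0.29477135] -16.889154135790807
[[-0.5 -0.8]
 [ 0.2 -0.1]
 [-0.5  0.5]
 [-1.7 -0.4]
 [ 0.3 -1.1]
 [ 1.7 -1. ]]
tab [0.67601077 0.08635545 0.101     ] [ 53.48609413 146.86107101 101.        ]
rollerT [ 0.49887716 -0.01708706  0.056     ] [-85.9552643   -3.58086436  56.        ]
roller top 0.93 [428. 289.] [-193.4 -367.5   36. ]
roller top 0.9 [254. 245.] [-237.1  163.    36. ]
roller top 0.81 [344. 272.] [-228.  -115.1   36. ]
roller top 0.7 [175. 240.] [-296.9  391.7   36. ]
roller side 0.82 [250. 381.] [-304.3  410.    36. ]
roller side 0.78 [329. 220.] [-91.6   6.4  36. ]
roller side 0.75 [318. 292.] [-242.1  187.1   36. ]
roller side 0.67 [400. 229.] [-236.8 -105.2   36. ]
roller side 0.46 [445. 185.] [-207.1 -348.8   36. ]
keeper_tab top 0.52 [289. 149.] [ 60.9 149.7 101. ]
keeper_tab side 0.76 [246. 198.] [ 53.9 153.  101. ]
```

View pics/fit_t.png

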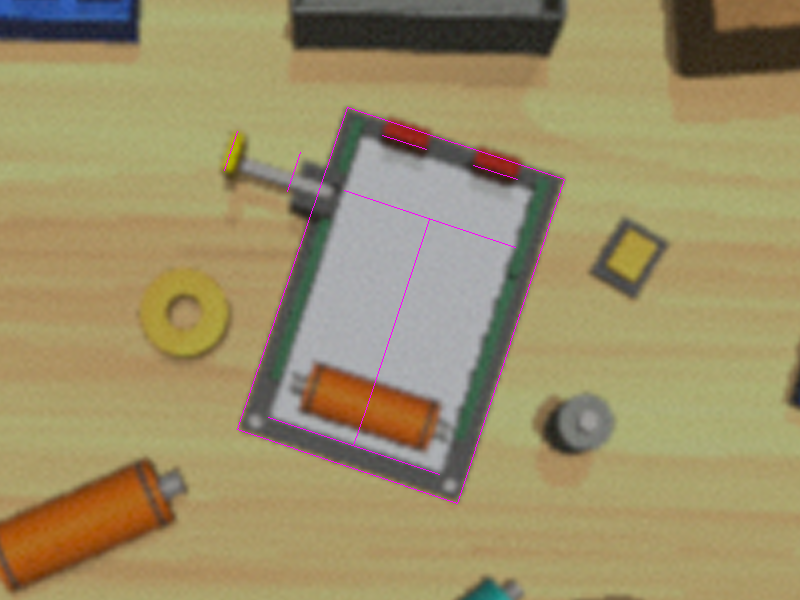

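View pics/fit_s.png

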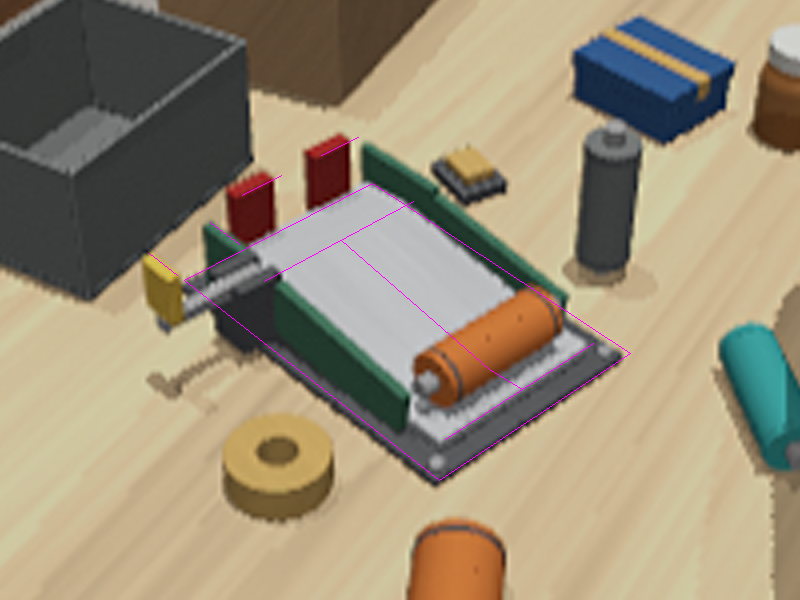

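```bash
python3 - <<'E'
from h import *
p=np.load("p.npy"); c,s=np.cos(p[2]),np.sin(p[2]); Rm=np.array([[c,-s,0],[s,c,0],[0,0,1]])
for n in("top","side"):
    im=env.get_image(n); f,cx,cy=K(im); z=im["z_map"]
    v,u=np.mgrid[:400,:640]; P=np.stack([(u-cx)/f*z,-(v-cy)/f*z,-z,np.ones_like(z)],-1)@im["extrinsics"].T
    Q=(P[...,:3]-[p[0],p[1],0])@Rm*1000
    ok=z>0
    def box(name,x0,x1,y0,y1,z0,z1):
        m=ok&(Q[...,0]>x0)&(Q[...,0]<x1)&(Q[...,1]>y0)&(Q[...,1]<y1)&(Q[...,2]>z0)&(Q[...,2]<z1); q=Q[m]
        if len(q): print(n,name,len(q),"min",np.percentile(q,3,0).round(1),"max",np.percentile(q,97,0).round(1),"med",np.median(q,0).round(1))
    box("spare",-120,60,-200,-90,60,140); box("tab",30,80,110,180,80,115); box("rollertop",-115,-50,-60,60,45,70)
    box("posts",90,130,-70,70,65,95); box("slope mid",-5,5,-40,40,10,50); box("bench",-60,0,-260,-200,-20,20)
print(env.get_obs()["time_s"])
E
```

```text
top spare 181 min [ -69.5 -168.5   73.7] max [ -34.1 -132.7  124.1] med [ -52.7 -149.1  111.6]
top tab 44 min [ 40.2 144.8  81.9] max [ 69.3 153.9 105.3] med [ 53.4 148.5  99.1]
top rollertop 381 min [-100.7  -50.1   45.7] max [-68.1  44.5  59.4] med [-84.9  -3.8  52.7]
top posts 132 min [105.9 -49.1  66.1] max [120.2  50.2  82.6] med [111.8 -17.6  76.7]
top slope mid 86 min [ -4.3 -37.3  20.9] max [ 4.6 37.1 32.7] med [-0.  -1.1 27.2]
top bench 389 min [ -58.4 -258.2   -5.7] max [  -1.5 -201.8    5.2] med [ -30.4 -229.9   -0.5]
side spare 312 min [ -69.7 -159.5   62.5] max [ -34.6 -128.3  120.4] med [ -57.9 -137.6   96. ]
side tab 83 min [ 40.5 148.3  80.8] max [ 70.  158.9  99.6] med [ 51.5 156.3  93.2]
side rollertop 314 min [-99.8 -44.4  45.9] max [-71.4  49.5  54.5] med [-88.7   6.6  51.1]
side posts 144 min [105.9 -44.4  65.4] max [120.9  56.4  77.8] med [109.7  23.5  74.1]
side slope mid 80 min [ -4.6 -38.1  21.6] max [ 4.5 38.  28. ] med [ 0.1  1.1 24.8]
side bench 189 min [ -59.1 -258.9   -6.4] max [  -4.6 -202.    -0.4] med [ -37.7 -236.4   -3.3]
1.4
```

```bash
cat > d.py <<'E'
import sys
from h import *
from scipy.spatial.transform import Rotation as Ro
p=np.load("p.npy"); c,s=np.cos(p[2]),np.sin(p[2]); Rm=np.array([[c,-s,0],[s,c,0],[0,0,1]])
o=np.array([p[0],p[1],0])+Rm@[0,.002,0]
st=env.get_obs(); A=Ro.from_rotvec(st["tcp_rot"]).as_matrix(); P=st["tcp_pos"]
print("t",st["time_s"],"ramp mm",((P-o)@Rm*1000).round(1),"force ramp",(st["force"]@Rm).round(1),"gap",round(st["finger_gap"],3),"q",st["joint_pos"].round(2))
x=A[:,0]; want=-Rm[:,1]; print("turn deg",np.degrees(-np.arctan2(x[0]*want[1]-x[1]*want[0],x@want)).round(2))
if len(sys.argv)>1:
    t=np.array([float(a) for a in sys.argv[1:4]])/1000; print("tool delta",(A.T@(o+Rm@t-P)*1000).round(1))
E
python3 d.py -155 -2 200
```

```text
t 1.4 ramp mm [-196.2 -636.4  214.7] force ramp [-0.1 -0.3 -0.3] gap 1.001 q [-1.33  0.49  1.56  0.    1.09 -0.11]
turn deg 36.53
tool delta [-485.2 -410.7   14.6]
```

apply_moves(
  deltas=[
    [[-30,-25,0,7],[-60,-50,0,14],[-90,-75,0,21],[-120,-100,0,28],[-150,-125,0,35]],
  ],
  grip=0.65,
)

```text
time_s: 1.82
tcp_pos: [0.2776, -0.4036, 0.2147]
tcp_rot: [1.897, -2.505, 0.0]
force: [1.7, 0.5, 0.4]
finger_gap: 0.706
```

```bash
python3 d.py -155 -2 200
```

```text
t 1.8167 ramp mm [-185.4 -439.7  214.7] force ramp [1.5 1.  0.4] gap 0.706 q [-1.1   0.3   1.88  0.    0.96  0.74]
turn deg 1.16
tool delta [-437.   -39.2   14.6]
```

apply_moves(
  deltas=[
    [[-40,-4,0,1.5],[-80,-8,0,1.5],[-120,-12,0,1.5],[-160,-16,0,1.5],[-200,-20,0,1.5]],
  ],
)

```text
time_s: 2.23
tcp_pos: [0.3499, -0.2161, 0.2149]
tcp_rot: [-1.871, 2.523, -0.001]
force: [1.2, -0.9, -0.3]
finger_gap: 0.647
```

apply_moves(
  deltas=[
    [[-40,-4,0,0],[-80,-8,0,0],[-120,-12,0,0],[-160,-16,0,0],[-200,-20,0,0]],
  ],
)

```text
time_s: 2.65
tcp_pos: [0.4272, -0.0302, 0.2149]
tcp_rot: [-1.871, 2.523, -0.001]
force: [1.9, -0.8, -1.0]
finger_gap: 0.651
```

```bash
python3 d.py -155 -2 120
```

```text
t 2.65 ramp mm [-150.7  -38.9  214.9] force ramp [ 2.1 -0.2 -1. ] gap 0.651 q [-0.22  0.21  2.01 -0.    0.92  1.64]
turn deg 0.03
tool delta [-36.9   4.3  94.9]
```

apply_moves(
  deltas=[
    [[-34,3,30,0],[-34,3,60,0],[-34,3,95,0],[-34,3,120,0],[-34,3,120,0]],
  ],
)

```text
time_s: 3.07
tcp_pos: [0.432, 0.0017, 0.0913]
tcp_rot: [1.87, -2.519, -0.007]
force: [-0.4, 0.4, -0.2]
finger_gap: 0.645
```

```bash
python3 d.py -140 -2 28; python3 - <<'E'
from h import *
im=env.get_image("side"); a=im["color"][110:300,200:440]; a=cv2.resize(a,None,fx=3,fy=3,interpolation=2); cv2.imwrite("pics/s1.png",a[...,::-1])
E
```

```text
t 3.0667 ramp mm [-155.4   -7.    91.3] force ramp [-0.5  0.3 -0.2] gap 0.645 q [-0.15  0.42  2.14 -0.    0.58  1.72]
turn deg 0.07
tool delta [ -5.  -15.8  63.2]
```

View pics/s1.png

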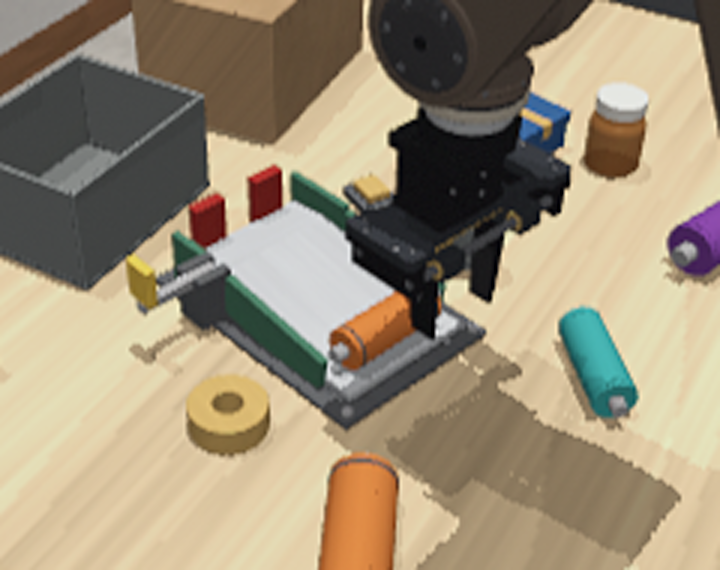

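apply_moves(
  deltas=[
    [[-3,-2,20,0],[-3,-4,40,0],[-3,-8,60,0],[-3,-12,63,0],[-3,-15,63,0]],
  ],
)

```text
time_s: 3.53
tcp_pos: [0.4498, -0.0006, 0.0323]
tcp_rot: [-1.871, 2.523, -0.0]
force: [-0.5, -0.8, 0.9]
finger_gap: 0.65
```

```bash
python3 d.py -115 -3 28
```

```text
t 3.5333 ramp mm [-137.7   -4.1   32.3] force ramp [-0.3 -0.9  0.9] gap 0.65 q [-0.15  0.56  2.15 -0.    0.44  1.72]
turn deg 0.01
tool delta [ -1.1 -22.7   4.3]
```

apply_moves(
  deltas=[
    [[0,-3,0,0],[0,-6,0,0],[0,-9,0,0],[0,-12,0,0],[0,-14,0,0]],
  ],
)

```text
time_s: 3.95
tcp_pos: [0.463, -0.0045, 0.0322]
tcp_rot: [-1.871, 2.523, -0.001]
force: [0.8, 0.6, -1.0]
finger_gap: 0.648
```

```bash
python3 d.py -115 -3 28
```

```text
t 3.95 ramp mm [-123.9   -3.9   32.2] force ramp [ 0.6  0.8 -1. ] gap 0.648 q [-0.15  0.57  2.12 -0.    0.46  1.71]
turn deg 0.03
tool delta [-0.9 -8.9  4.2]
```

apply_moves(
  deltas=[
    [[0,-1,2,0],[0,-3,4,0],[0,-5,4,0],[0,-7,4,0],[0,-9,4,0]],
  ],
)

```text
time_s: 4.37
tcp_pos: [0.471, -0.007, 0.0275]
tcp_rot: [1.872, -2.523, -0.001]
force: [-2.7, 1.3, 0.5]
finger_gap: 0.647
```

apply_moves(
  deltas=[
    [[0,-2,0,0],[0,-4,-0.2,0],[0,-6,-0.5,0],[0,-8,-0.8,0],[0,-10,-1,0]],
  ],
)

```text
time_s: 4.78
tcp_pos: [0.4807, -0.0099, 0.0287]
tcp_rot: [1.872, -2.523, 0.0]
force: [-1.3, 0.2, 0.4]
finger_gap: 0.654
```

```bash
python3 d.py; python3 - <<'E'
from h import *
for n in("side","top"):
    im=env.get_image(n); a=im["color"]; a=a[120:270,240:420] if n=="side" else a[130:260,250:420]; a=cv2.resize(a,None,fx=4,fy=4,interpolation=2); cv2.imwrite(f"pics/{n}2.png",a[...,::-1])
E
```

```text
t 4.7833 ramp mm [-105.4   -4.    28.7] force ramp [-1.3 -0.1  0.4] gap 0.654 q [-0.16  0.59  2.08 -0.    0.48  1.71]
turn deg 0.03
```

View pics/side2.png

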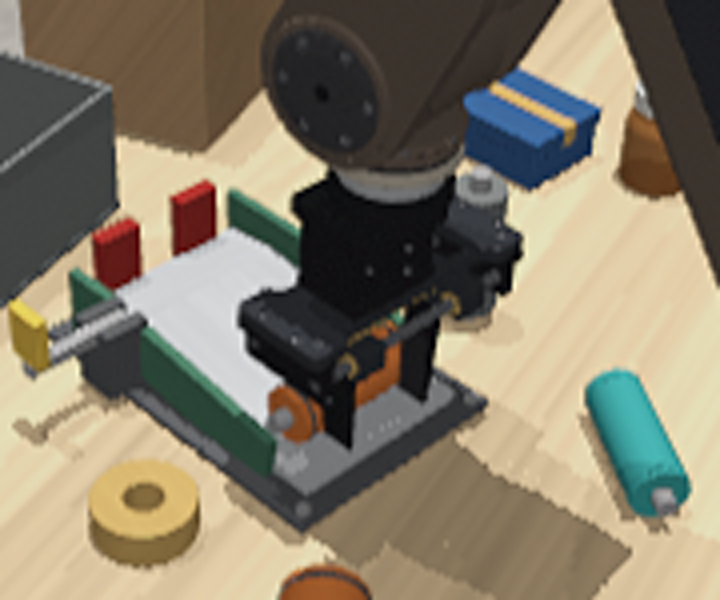

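View pics/top2.png

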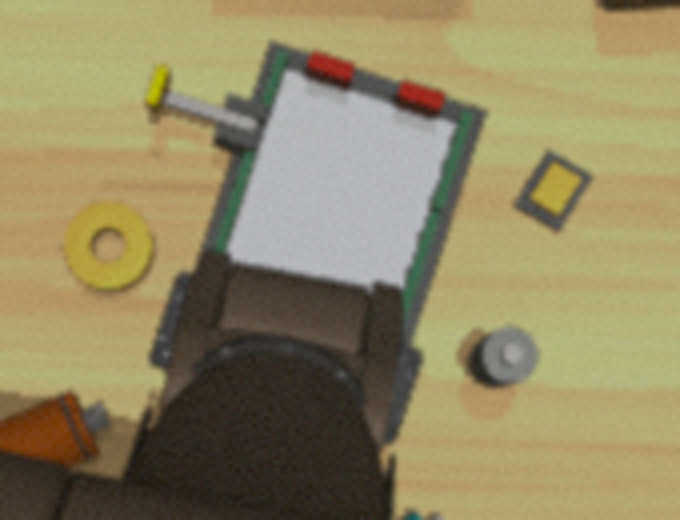

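apply_moves(
  deltas=[
    [[0,-3,-0.5,0],[0,-6,-1,0],[0,-9,-1.4,0],[0,-12,-1.8,0],[0,-15,-2.2,0]],
  ],
)

```text
time_s: 5.3
tcp_pos: [0.4953, -0.0143, 0.0309]
tcp_rot: [1.872, -2.523, 0.0]
force: [-1.1, 0.6, 0.6]
finger_gap: 0.65
```

apply_moves(
  deltas=[
    [[0,-3,-0.4,0],[0,-6,-0.8,0],[0,-9,-1.2,0],[0,-12,-1.7,0],[0,-15,-2.1,0]],
  ],
)

```text
time_s: 5.72
tcp_pos: [0.5096, -0.0186, 0.033]
tcp_rot: [1.872, -2.523, 0.0]
force: [-1.5, -0.4, 0.4]
finger_gap: 0.65
```

apply_moves(
  deltas=[
    [[0,-3,-0.4,0],[0,-6,-0.8,0],[0,-9,-1.2,0],[0,-12,-1.7,0],[0,-15,-2.1,0]],
  ],
)

```text
time_s: 6.13
tcp_pos: [0.524, -0.023, 0.0351]
tcp_rot: [1.872, -2.523, 0.0]
force: [-1.1, -0.2, 0.7]
finger_gap: 0.651
```

```bash
python3 d.py; python3 - <<'E'
from h import *
for n in("side",):
    im=env.get_image(n); a=im["color"]; a=a[120:270,240:420] if n=="side" else a[130:260,250:420]; a=cv2.resize(a,None,fx=4,fy=4,interpolation=2); cv2.imwrite(f"pics/{n}3.png",a[...,::-1])
E
```

```text
t 6.1333 ramp mm [-60.2  -3.9  35.1] force ramp [-1.  -0.5  0.7] gap 0.651 q [-0.17  0.61  1.97 -0.    0.56  1.7 ]
turn deg 0.03
```

View pics/side3.png

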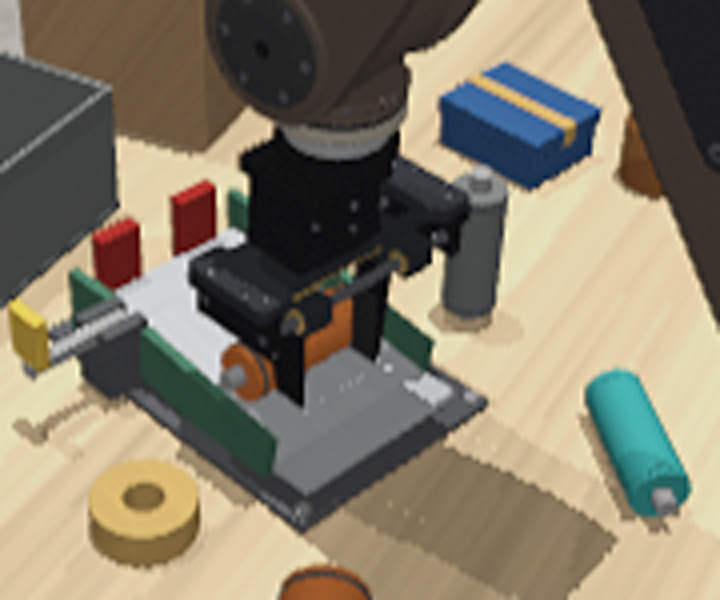

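apply_moves(
  deltas=[
    [[0,-3,-0.4,0],[0,-6,-0.8,0],[0,-9,-1.2,0],[0,-12,-1.7,0],[0,-15,-2.1,0]],
  ],
)

```text
time_s: 6.6
tcp_pos: [0.5383, -0.0273, 0.0372]
tcp_rot: [1.872, -2.523, 0.0]
force: [-2.1, 0.0, 1.8]
finger_gap: 0.65
```

apply_moves(
  deltas=[
    [[0,-3,-0.4,0],[0,-6,-0.8,0],[0,-9,-1.2,0],[0,-12,-1.7,0],[0,-15,-2.1,0]],
  ],
)

```text
time_s: 7.02
tcp_pos: [0.5527, -0.0317, 0.0392]
tcp_rot: [1.872, -2.523, 0.0]
force: [-0.9, 0.2, 0.8]
finger_gap: 0.652
```

apply_moves(
  deltas=[
    [[0,-3,-0.4,0],[0,-6,-0.8,0],[0,-9,-1.2,0],[0,-12,-1.7,0],[0,-15,-2.1,0]],
  ],
)

```text
time_s: 7.43
tcp_pos: [0.567, -0.036, 0.0414]
tcp_rot: [1.872, -2.523, 0.0]
force: [-1.2, 1.1, 1.1]
finger_gap: 0.646
```

apply_moves(
  deltas=[
    [[0,-3,-0.4,0],[0,-6,-0.8,0],[0,-9,-1.2,0],[0,-12,-1.7,0],[0,-15,-2.1,0]],
  ],
)

```text
time_s: 7.85
tcp_pos: [0.5814, -0.0404, 0.0435]
tcp_rot: [1.872, -2.523, 0.0]
force: [-2.0, 1.1, -0.3]
finger_gap: 0.645
```

apply_moves(
  deltas=[
    [[0,-3,-0.4,0],[0,-6,-0.8,0],[0,-9,-1.2,0],[0,-12,-1.7,0],[0,-15,-2.1,0]],
  ],
)

```text
time_s: 8.27
tcp_pos: [0.5957, -0.0448, 0.0456]
tcp_rot: [1.872, -2.523, 0.0]
force: [-0.7, 0.1, -0.0]
finger_gap: 0.65
```

```bash
python3 d.py; python3 - <<'E'
from h import *
for n in("side",):
    im=env.get_image(n); a=im["color"]; a=a[120:270,240:420] if n=="side" else a[130:260,250:420]; a=cv2.resize(a,None,fx=4,fy=4,interpolation=2); cv2.imwrite(f"pics/{n}4.png",a[...,::-1])
E
```

```text
t 8.2667 ramp mm [14.8 -3.9 45.6] force ramp [-0.7 -0.1 -0. ] gap 0.65 q [-0.19  0.66  1.78 -0.    0.7   1.68]
turn deg 0.03
```

View pics/side4.png

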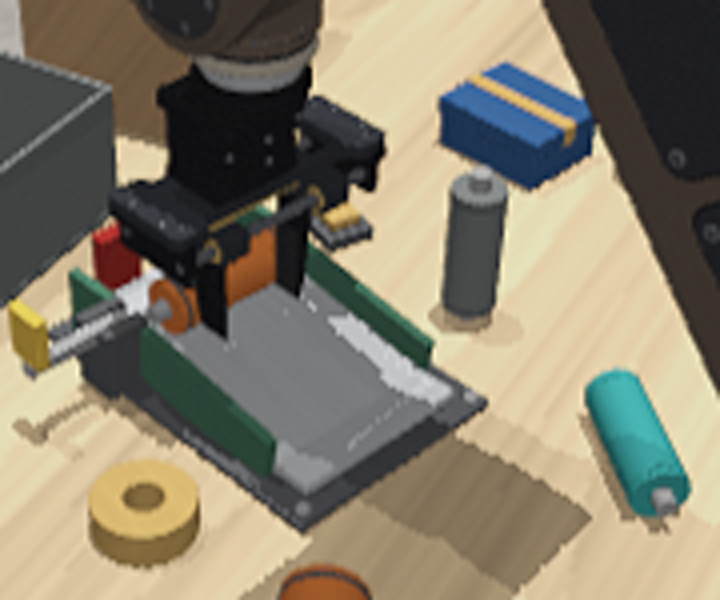

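apply_moves(
  deltas=[
    [[0,-3,-0.4,0],[0,-6,-0.8,0],[0,-9,-1.2,0],[0,-12,-1.6,0],[0,-15,-1.8,0]],
  ],
)

```text
time_s: 8.73
tcp_pos: [0.6101, -0.0491, 0.0474]
tcp_rot: [-1.872, 2.523, -0.0]
force: [-1.3, 0.0, 0.9]
finger_gap: 0.654
```

apply_moves(
  deltas=[
    [[0,-3,0,0],[0,-6,0,0],[0,-10,0,0],[0,-14,0,0],[0,-18,0,0]],
  ],
)

```text
time_s: 9.15
tcp_pos: [0.6276, -0.0544, 0.0473]
tcp_rot: [-1.872, 2.523, -0.0]
force: [-0.1, 0.8, -0.1]
finger_gap: 0.649
```

apply_moves(
  deltas=[
    [[0,-2,0,0],[0,-4,0,0],[0,-5,0,0],[0,-6,0,0],[0,-6,0,0]],
  ],
)

```text
time_s: 9.57
tcp_pos: [0.6329, -0.056, 0.0473]
tcp_rot: [-1.872, 2.523, -0.0]
force: [-0.2, -0.9, 0.9]
finger_gap: 0.648
```

```bash
python3 d.py; python3 - <<'E'
from h import *
for n in("side","top"):
    im=env.get_image(n); a=im["color"]; a=a[120:270,220:400] if n=="side" else a[130:260,250:420]; a=cv2.resize(a,None,fx=4,fy=4,interpolation=2); cv2.imwrite(f"pics/{n}5.png",a[...,::-1])
E
```

```text
t 9.5667 ramp mm [53.6 -3.9 47.3] force ramp [ 0.1 -0.9  0.9] gap 0.648 q [-0.19  0.7   1.68 -0.    0.77  1.67]
turn deg 0.03
```

View pics/side5.png

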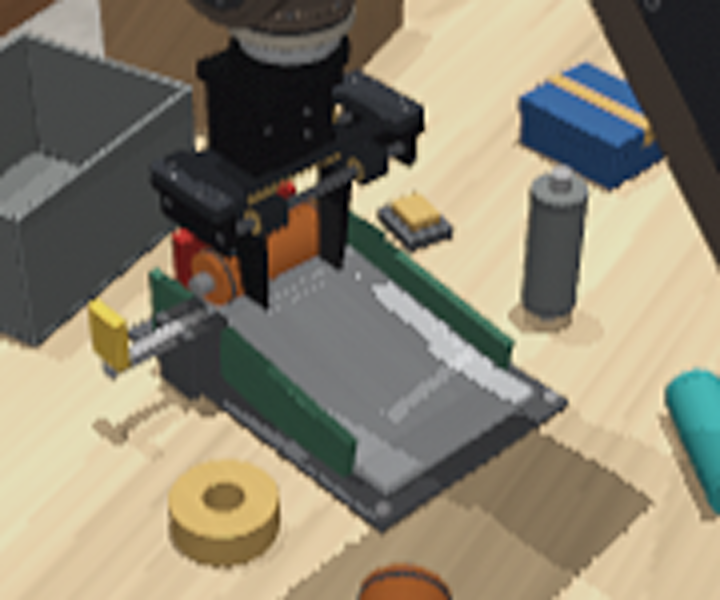

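View pics/top5.png

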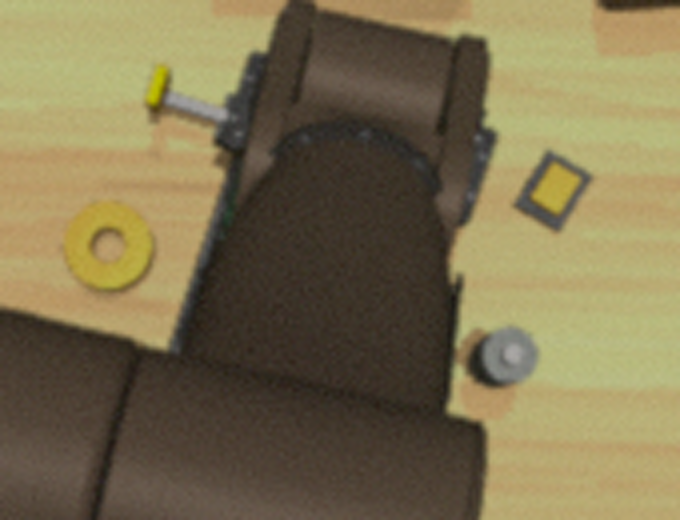

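apply_moves(
  deltas=[
    [[0,-0.5,0,0],[0,-1,0,0],[0,-1.5,0,0],[0,-2,0,0],[0,-2,0,0]],
  ],
)

```text
time_s: 10.08
tcp_pos: [0.6341, -0.0563, 0.0472]
tcp_rot: [1.871, -2.522, -0.002]
force: [-3.3, 1.4, 2.6]
finger_gap: 0.653
```

```bash
python3 d.py
```

```text
t 10.0833 ramp mm [54.8 -3.8 47.2] force ramp [-3.5  0.4  2.6] gap 0.653 q [-0.19  0.7   1.67 -0.    0.77  1.67]
turn deg 0.04
```

apply_moves(
  deltas=[
    [[0,6,0,0],[0,14,0,0],[0,22,0,0],[0,22,-20,0],[0,22,-50,0]],
  ],
)

```text
time_s: 10.5
tcp_pos: [0.6114, -0.0497, 0.0956]
tcp_rot: [1.87, -2.52, -0.006]
force: [0.4, 0.2, -0.0]
finger_gap: 0.649
```

apply_moves(
  deltas=[
    [[0,0,-30,0],[0,0,-60,0],[-30,0,-80,0],[-65,0,-80,0],[-100,0,-80,0]],
  ],
  grip=0,
)

```text
time_s: 10.92
tcp_pos: [0.6428, 0.0463, 0.1793]
tcp_rot: [-1.868, 2.523, -0.003]
force: [0.8, -0.1, -0.1]
finger_gap: 0.356
```

```bash
python3 d.py 55 195 150; python3 - <<'E'
from h import *
for n in("side","top"):
    im=env.get_image(n); a=im["color"]; a=a[100:250,220:400] if n=="side" else a[120:250,250:420]; a=cv2.resize(a,None,fx=4,fy=4,interpolation=2); cv2.imwrite(f"pics/{n}6.png",a[...,::-1])
E
```

```text
t 10.9167 ramp mm [ 33.4  96.9 179.3] force ramp [ 0.8  0.1 -0.1] gap 0.356 q [-0.03  0.55  1.55 -0.    1.04  1.84]
turn deg -0.07
tool delta [-98.1 -21.4  29.4]
```

View pics/side6.png

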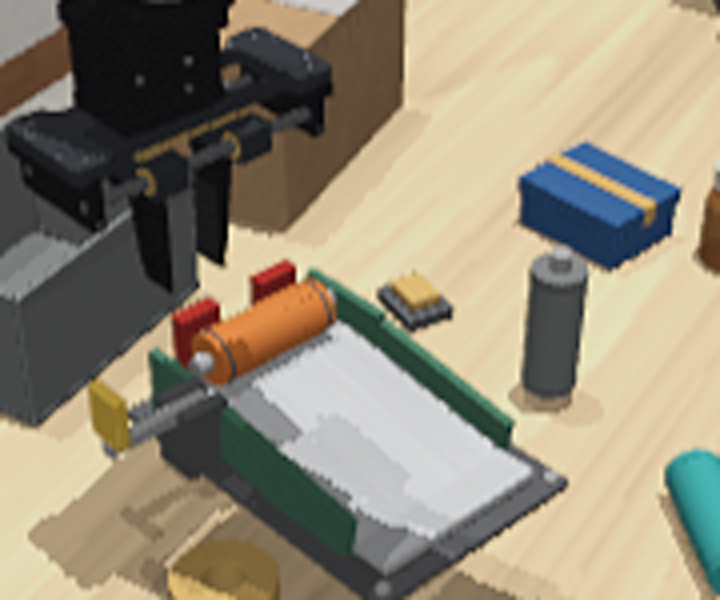

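View pics/top6.png

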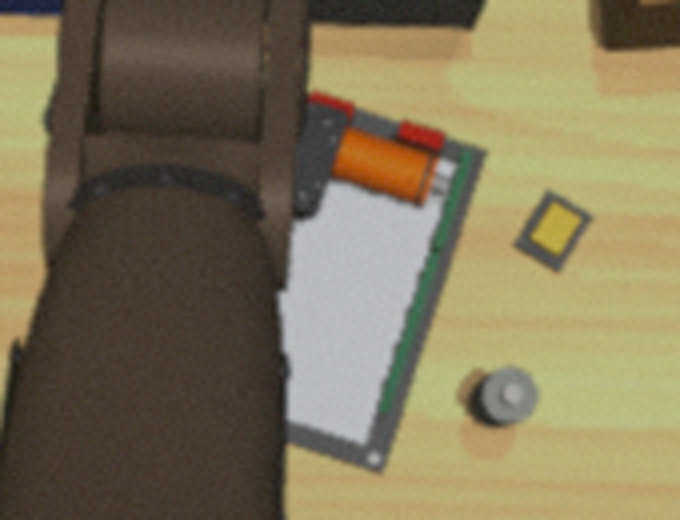

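apply_moves(
  deltas=[
    [[-35,-8,0,0],[-70,-16,0,0],[-98,-21,20,0],[-98,-21,55,0],[-98,-21,80,0]],
  ],
)

```text
time_s: 11.43
tcp_pos: [0.6904, 0.1345, 0.0951]
tcp_rot: [1.874, -2.521, -0.0]
force: [-0.5, -0.3, -0.8]
finger_gap: 0.006
```

```bash
python3 d.py 54 174 69; python3 - <<'E'
from h import *
for n in("side",):
    im=env.get_image(n); a=im["color"]; a=a[100:250,180:360] if n=="side" else a[120:250,250:420]; a=cv2.resize(a,None,fx=4,fy=4,interpolation=2); cv2.imwrite(f"pics/{n}7.png",a[...,::-1])
E
```

```text
t 11.4333 ramp mm [ 53.2 195.1  95.1] force ramp [-0.4 -0.4 -0.8] gap 0.006 q [ 0.1   0.72  1.46 -0.    0.96  1.96]
turn deg 0.15
tool delta [21.1 -0.7 26.1]
```

View pics/side7.png

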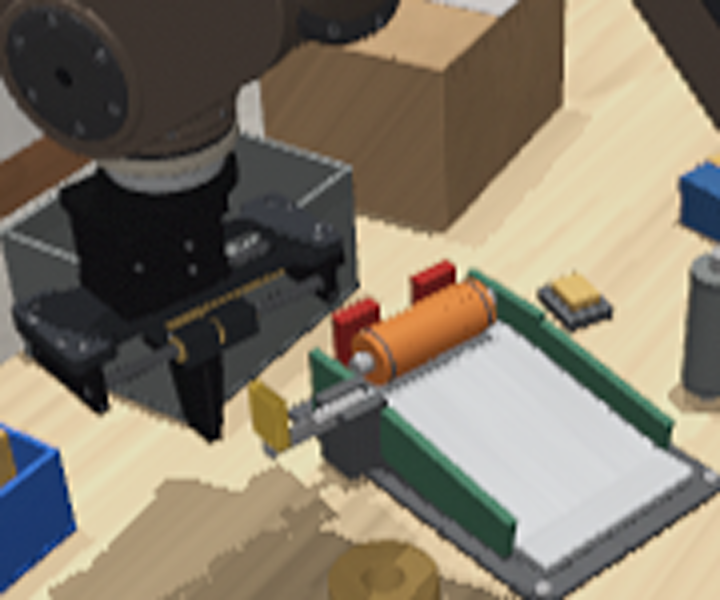

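apply_moves(
  deltas=[
    [[0,-1,12,0],[0,-1,24,0],[4,-1,26,0],[10,-1,26,0],[16,-1,26,0]],
  ],
)

```text
time_s: 11.9
tcp_pos: [0.6877, 0.1168, 0.0724]
tcp_rot: [-1.871, 2.522, -0.001]
force: [0.1, -0.6, -0.3]
finger_gap: 0.006
```

apply_moves(
  deltas=[
    [[4,0,0,0],[8,0,0,0],[12,0,0,0],[16,0,0,0],[20,0,0,0]],
  ],
)

```text
time_s: 12.32
tcp_pos: [0.6819, 0.0984, 0.0717]
tcp_rot: [-1.871, 2.522, -0.001]
force: [0.4, 3.7, 2.1]
finger_gap: 0.004
```

```bash
python3 d.py 54 120 69
```

```text
t 12.3167 ramp mm [ 55.6 158.1  71.7] force ramp [-0.7  3.7  2.1] gap 0.004 q [0.05 0.73 1.52 0.   0.9  1.91]
turn deg 0.02
tool delta [38.1  1.6  2.7]
```

Pushing at 3.7 N. Continue to just short of the end stop, then creep.

apply_moves(
  deltas=[
    [[4,0,0,0],[8,0,0,0],[12,0,0,0],[16,0,0,0],[20,0,0,0]],
  ],
)

```text
time_s: 12.73
tcp_pos: [0.6759, 0.079, 0.0715]
tcp_rot: [-1.872, 2.523, -0.001]
force: [3.0, 2.8, 2.6]
finger_gap: 0.003
```

apply_moves(
  deltas=[
    [[3,0,0,0],[6,0,0,0],[9,0,0,0],[11,0,0,0],[13,0,0,0]],
  ],
)

```text
time_s: 13.15
tcp_pos: [0.6721, 0.0666, 0.0713]
tcp_rot: [-1.872, 2.523, -0.0]
force: [1.6, 2.8, 2.1]
finger_gap: 0.007
```

apply_moves(
  deltas=[
    [[1,0,0,0],[2,0,0,0],[3,0,0,0],[4,0,0,0],[4.5,0,0,0]],
  ],
)

```text
time_s: 13.57
tcp_pos: [0.6708, 0.0625, 0.0713]
tcp_rot: [1.872, -2.523, 0.0]
force: [1.9, 1.8, 0.9]
finger_gap: 0.006
```

```bash
python3 d.py 54 120 69; python3 - <<'E'
from h import *
for n in("side",):
    im=env.get_image(n); a=im["color"]; a=a[100:250,200:380] if n=="side" else a[120:250,250:420]; a=cv2.resize(a,None,fx=4,fy=4,interpolation=2); cv2.imwrite(f"pics/{n}8.png",a[...,::-1])
E
```

```text
t 13.5667 ramp mm [ 55.4 120.5  71.3] force ramp [1.3 2.3 0.9] gap 0.006 q [-0.    0.71  1.56 -0.    0.87  1.86]
turn deg 0.03
tool delta [0.5 1.4 2.3]
```

View pics/side8.png

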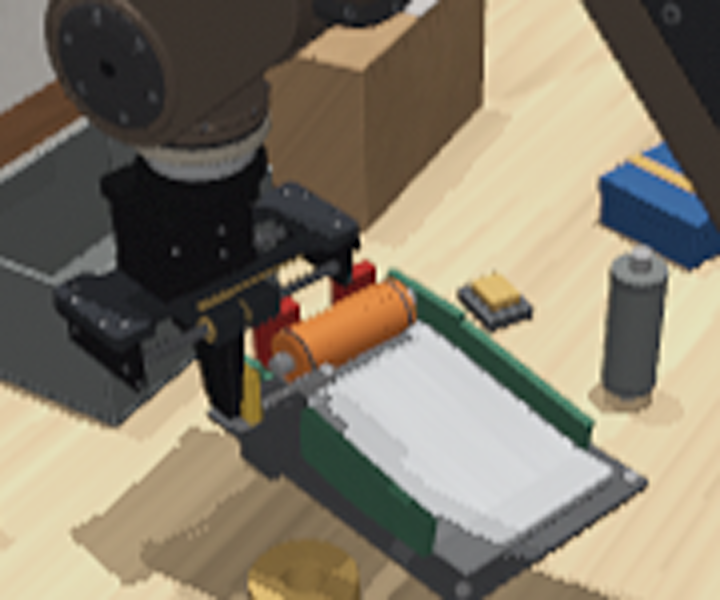

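No end-stop force yet; creep further while watching the force.

apply_moves(
  deltas=[
    [[0.5,0,0,0],[1,0,0,0],[1.5,0,0,0],[2,0,0,0],[2,0,0,0]],
  ],
)

```text
time_s: 14.03
tcp_pos: [0.6702, 0.0606, 0.0713]
tcp_rot: [1.872, -2.523, 0.0]
force: [2.6, 1.1, 0.4]
finger_gap: 0.004
```

```bash
python3 d.py
```

```text
t 14.0333 ramp mm [ 55.4 118.5  71.3] force ramp [2.2 1.8 0.4] gap 0.004 q [-0.01  0.71  1.56 -0.    0.87  1.86]
turn deg 0.03
```

apply_moves(
  deltas=[
    [[0.5,0,0,0],[1,0,0,0],[1.5,0,0,0],[2,0,0,0],[2,0,0,0]],
  ],
)

```text
time_s: 14.45
tcp_pos: [0.6696, 0.0587, 0.0713]
tcp_rot: [1.872, -2.523, 0.0]
force: [2.1, 1.7, 1.1]
finger_gap: 0.004
```

```bash
python3 d.py
```

```text
t 14.45 ramp mm [ 55.4 116.5  71.3] force ramp [1.5 2.2 1.1] gap 0.004 q [-0.01  0.71  1.56 -0.    0.87  1.85]
turn deg 0.03
```

apply_moves(
  deltas=[
    [[0.5,0,0,0],[1,0,0,0],[1.5,0,0,0],[2,0,0,0],[2,0,0,0]],
  ],
)

```text
time_s: 14.87
tcp_pos: [0.6692, 0.0574, 0.0713]
tcp_rot: [-1.871, 2.522, 0.0]
force: [4.5, 5.2, -0.2]
finger_gap: 0.007
```

```bash
python3 d.py; python3 - <<'E'
from h import *
for n in("side",):
    im=env.get_image(n); a=im["color"]; a=a[160:230,220:310]; a=cv2.resize(a,None,fx=8,fy=8,interpolation=2); cv2.imwrite(f"pics/{n}9.png",a[...,::-1])
E
```

```text
t 14.8667 ramp mm [ 55.4 115.2  71.3] force ramp [ 2.8  6.2 -0.2] gap 0.007 q [-0.01  0.71  1.56  0.    0.87  1.85]
turn deg 0.03
```

View pics/side9.png

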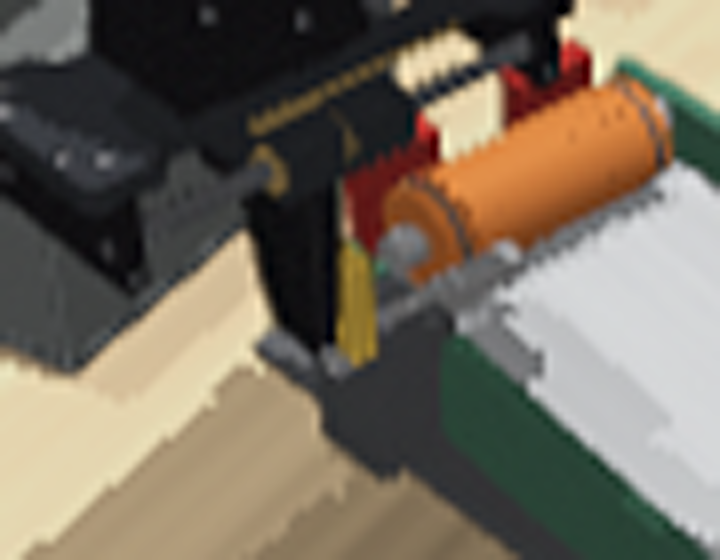

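apply_moves(
  deltas=[
    [[0.5,0,0,0],[1,0,0,0],[1.5,0,0,0],[1.5,0,0,0],[1.5,0,0,0]],
  ],
)

```text
time_s: 15.33
tcp_pos: [0.6692, 0.0572, 0.0714]
tcp_rot: [-1.87, 2.521, 0.001]
force: [6.5, 12.8, -1.5]
finger_gap: 0.004
```

```bash
python3 d.py
```

```text
t 15.3333 ramp mm [ 55.5 115.   71.4] force ramp [ 2.5 14.2 -1.5] gap 0.004 q [-0.01  0.71  1.56  0.    0.87  1.85]
turn deg 0.04
```

14 N without motion: that is the end stop. Back away straight outward, then up and clear.

apply_moves(
  deltas=[
    [[-4,0,0,0],[-14,0,0,0],[-30,0,0,0],[-50,0,0,0],[-60,0,0,0]],
  ],
)

```text
time_s: 15.75
tcp_pos: [0.6864, 0.1152, 0.0712]
tcp_rot: [1.873, -2.522, -0.0]
force: [-0.4, 0.4, 0.4]
finger_gap: 0.005
```

apply_moves(
  deltas=[
    [[0,0,-25,0],[0,0,-60,0],[-30,0,-95,0],[-65,0,-110,0],[-100,0,-110,0]],
  ],
)

```text
time_s: 16.17
tcp_pos: [0.7168, 0.2103, 0.1871]
tcp_rot: [-1.867, 2.519, -0.005]
force: [0.3, -0.3, 0.4]
finger_gap: 0.006
```

apply_moves(
  deltas=[
    [[-30,20,0,0],[-60,40,0,0],[-90,60,0,0],[-110,80,0,0],[-110,80,0,0]],
  ],
)

```text
time_s: 16.58
tcp_pos: [0.6674, 0.3427, 0.1809]
tcp_rot: [1.878, -2.518, -0.002]
force: [0.1, -0.3, -0.8]
finger_gap: 0.006
```

```bash
python3 d.py; python3 - <<'E'
from h import *
p=np.load("p.npy"); c,s=np.cos(p[2]),np.sin(p[2]); Rm=np.array([[c,-s,0],[s,c,0],[0,0,1]])
for n in("side","top"):
    im=env.get_image(n); save(im,n+"end"); a=im["color"]; a=a[130:280,210:390] if n=="side" else a[110:240,250:420]; a=cv2.resize(a,None,fx=4,fy=4,interpolation=2); cv2.imwrite(f"pics/{n}10.png",a[...,::-1])
    f,cx,cy=K(im); z=im["z_map"]
    v,u=np.mgrid[:400,:640]; P=np.stack([(u-cx)/f*z,-(v-cy)/f*z,-z,np.ones_like(z)],-1)@im["extrinsics"].T
    Q=(P[...,:3]-[p[0],p[1],0])@Rm*1000; col=im["color"].astype(int)
    org=(col[...,0]>150)&(col[...,1]<140)&(col[...,2]<80)
    for name,m in(("tab",(Q[...,0]>30)&(Q[...,0]<80)&(Q[...,1]>85)&(Q[...,1]<180)&(Q[...,2]>80)&(Q[...,2]<115)),
      ("rollL",org&(Q[...,0]>50)&(Q[...,0]<104)&(Q[...,1]>10)&(Q[...,1]<40)&(Q[...,2]>60)),("rollR",org&(Q[...,0]>50)&(Q[...,0]<104)&(Q[...,1]<-10)&(Q[...,1]>-40)&(Q[...,2]>60))):
        q=Q[m&(z>0)]
        if len(q): print(n,name,len(q),np.percentile(q,3,0).round(1),np.percentile(q,97,0).round(1))
E
```

```text
t 16.5833 ramp mm [-29.2 387.6 180.9] force ramp [ 0.2 -0.3 -0.8] gap 0.006 q [0.39 0.71 1.24 0.   1.2  2.25]
turn deg 0.32
side tab 78 [ 40.4 103.   80.8] [ 69.3 112.3  99.2]
side rollL 65 [67.8 10.8 60.7] [95.4 38.7 71.7]
side rollR 65 [ 68.1 -39.2  60.9] [ 97.6 -10.5  72.1]
top tab 46 [40.3 98.3 84.2] [ 69.3 108.3 105.5]
top rollL 99 [72.  10.5 66.3] [100.3  38.2  78.2]
top rollR 106 [ 71.9 -39.7  65.9] [ 99.9 -11.1  77.7]
```

View pics/side10.png

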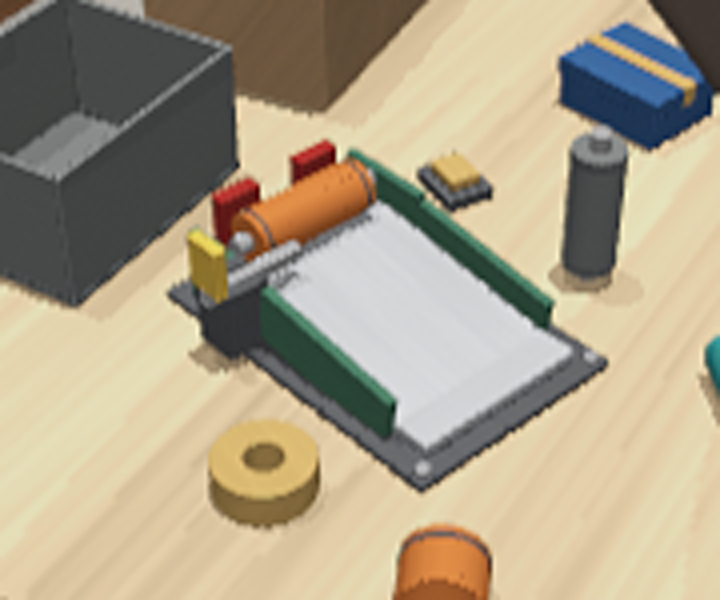

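View pics/top10.png

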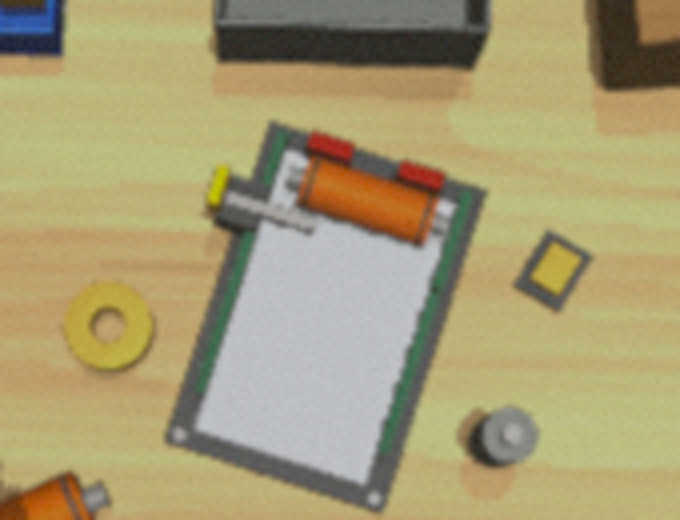

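apply_moves(
  deltas=[
    [[0,0,0,0],[0,0,0,0],[0,0,0,0],[0,0,0,0],[0,0,0,0]],
  ],
)

```text
time_s: 17.1
tcp_pos: [0.6708, 0.3363, 0.1813]
tcp_rot: [1.87, -2.524, 0.0]
force: [0.7, 0.4, 0.5]
finger_gap: 0.008
```

```bash
python3 -c "
from cell import env
print(env.get_obs()['force'],env.get_obs()['time_s']);print(env.hand_in())"
```

```text
[0.70571146 0.41996017 0.45777561] 17.1
the job is handed in; nothing more can be done
None
```

The roller is against both red posts, the keeper is fully in, and I handed the job in at 17.1 s with the arm clear of everything.

- **Roller:** I pushed the smaller orange roller up the ramp at about 36 mm/s with both fingertips close behind it. Just past the crest it rolled the last bit to the posts, with the fingers following at up to 48 mm/s. A gentle press there read 3.5 N at the expected seat position. The last pictures show it lying square, with both ends at the same ramp x to within about 2 mm.
- **Keeper:** I pushed the tab in until it stopped moving at 14 N, which I took as the end stop. The top camera puts the tab at ramp y 103 mm, as specified for fully in, and its bar shows behind the roller.
- **Rest of the scene:** The spare, foil and die look unmoved in the last pictures; I did not measure them again, nor check the jar, tape and gift box closely. The force read about zero once the arm was clear.
- **Disagreement:** The two cameras differed by about 5 mm across the ramp, so I used a value between them. The side camera alone puts the tab at about 108 mm, which is that same offset.

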